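# Shut and clamp the grinder lid

## Task

With the fingertips only, press the coffee grinder's lid fully shut, then flip the red-barred lever on its side back over its upright centre so that it snaps over and stays in its rear, locked position. Push gently: do not pinch, grasp or lift anything, leave the pour-over stand with its dripper and the carafe on its coaster where they are, and finish clear of everything.

Things in the scene. Friction and masses are not known exactly. Their poses are not given: they have to be found in the camera images.
- grinder: Steel burr grinder fixed to the shelf, an upright cylinder 118 mm across, 210 mm tall to the hopper rim. Origin at the centre of its underside, on the shelf; z up, -x its front (towards the robot, give or take the yaw), +x its rear, +y the side that bears the lever. Round lid on top, hinged at the rear.
- lid (a joint): Opening angle of the lid in rad: 0 shut, starts about 0.3 to 0.6 (front edge raised), range 0 to 1.2. Its hinge line runs along the grinder's y axis at x = +56 mm, z = 210 mm of the grinder's frame. The hinge is stiff, so the lid stays where it is left; about 2 N pressing down on its middle moves it.
- lid_middle (a point): Middle of the top of the lid's black rubber press pad. The lid is a wooden disc 112 mm across, 9 mm thick; on it sits the pad, 80 mm across and 8 mm high, which gives up to 5 mm (about 3 N to start, 15 N when flat). The point lies 56 mm from the hinge line; with the lid shut it is 227 mm above the shelf. A brass ear 16 mm wide juts out to 81 mm from the lid's middle on the lever side.
- lever (a joint): Angle of the over-centre lever in rad: 0 = unlocked stop, leaning 1 rad to the front (start); 1 = upright dead centre; 2 = locked stop, leaning 1 rad to the rear. A spring drives it from dead centre to the nearer stop: short of 1 it falls back, past about 1.05 it snaps to 2 by itself. About 4 N on the bar square to the lever (7 N level) lifts it off its stop, less towards the centre.
- lever_bar: Red cross-bar (stiff sleeve) at the lever's end: cylinder 18 mm thick, 40 mm long along the grinder's y; origin at its middle. Swings on 85 mm radius about the pivot, a line along y at x = 0, z = 180 mm of the grinder's frame, staying at y = +100 mm. At both stops 226 mm above the shelf (x = -72 mm unlocked, +72 locked), 265 mm upright. An 8 mm thick steel arm joins it to the pivot at y = 88 mm.
- stand: Stainless pour-over stand, loose: square base 130 mm, rear post, ring at 126 to 134 mm height, 100 mm across. Origin at the centre of its underside. Leave alone.
- dripper: Ribbed white porcelain dripper, 112 mm across, 72 mm tall, resting loose on the stand's ring (top at 206 mm). Origin at the centre of its underside. Leave alone.
- coaster: Dark wooden coaster, a disc 120 mm across and 10 mm thick. Origin at the centre of its underside. Leave alone.
- carafe: Glass carafe, 104 mm across, 130 mm tall, with a wooden neck collar and a black handle that reaches 79 mm out along its own +y; stands loose on the coaster. Origin at the centre of its underside. Leave alone.

How it is judged:
By the outcome, as a careful person would: the job done as asked, in the order asked, and still so for the second after the job is handed in, with the robot touching nothing.
It also fails if it takes over 42 s, if anything falls off the work surface, if the arm or the gripper's body presses on something with over 40 N, if the wrist force passes 120 N, or if a joint passes its speed limit or range.

## Robot

A 6-joint arm with a two-finger parallel gripper is mounted at the origin on the work surface. World frame = base frame: x ahead of the robot, y to its left, z up, the work surface at z = 0. Lengths are in m, angles in rad, forces in N, time in s.
With the tool pointing down it reaches from about 0.325 to 0.775 m from the base axis. Payload 5.5 kg.
Tool frame: the origin (TCP) lies midway between the tips of the shut fingers; the grasp point (between the pads) lies robot.hold_point_z behind it (robot.hold_point_z is the distance from the TCP to the grasp point, in m); z points along the fingers, y is the line along which they close (so a half turn about z gives the same grasp; the last joint's range is limited). The gripper opens to 88 mm and grips with 3 to 60 N. Pads are 20 mm wide; open, the fingers measure 115 mm over their backs; the gripper's body (75 mm by 178 mm) begins 61 mm behind the grasp point.
Start: joints at [1.246, 0.091, 1.231, -0, 1.82, -0.057], TCP at [0.159, 0.579, 0.223] pointing down, gripper open.
Joint ranges: [-2.87, 2.87], [-0.86, 2.18], [0.17, 2.46], [-1.51, 4.65], [0.06, 2.69], [-2.65, 2.65]. Speed limits (rad/s): [2.57, 2.57, 3.01, 3.14, 3.14, 3.14].

## Interface

Orientations are given as a rotation vector (axis times angle).
In Python, from workcell import robot, jaws, readout, optics gives the robot as it stands. Calls block until the motion is done:
- robot.reach(position, orientation): joint-space move of the TCP to a pose.
- robot.line_to(position, frame=None, feed=0.15, max_force=None): straight line of the TCP; frame=None keeps the orientation; feed is the mean speed in m/s. With max_force (N) it stops when the force on the tool has changed by that much, and returns True; else False.
- robot.movej(angles): joint-space move.
- jaws.gripper_to(opening, grasp_force=None): finger opening in m; grasp_force is the grip in N (None keeps the last); returns when the fingers have stopped.
- robot.sleep(seconds).
- robot.solve_ik(position, orientation): joint angles nearest the present ones, or None.
- readout.observe(): the state.
- optics.read_camera(name): name is "scene" or "top"; returns the picture (420x560x3 uint8, red, green, blue); there is no depth.
- optics.camera_info(name): a dict with "K" (3x3 intrinsics, pixels), "origin" and "orientation" of the camera in the world. Camera axes: x right, y down, z forward; pixel columns grow to the right and rows downward; lengths in m; the calibration is good to about 2 mm. A picture is of the moment at which its call begins. camera_info takes no time and is no camera call.
A pose or a line that the arm cannot do raises robot.IKError and nothing moves.
- robot.hand_in(): hands the job in; it is judged then, once.
The state is a dict: "t": time; "joint_pos": joint angles; "dq": joint speeds; "joint_torque": joint torques, N m; "tool_pos": TCP position; "ee_rot": TCP orientation; "contact_force": force on the tool from outside, world axes, zero at the start; "moment": the same for the moment, N m; "gripper_width": finger opening in m; "grasp_force": force on a finger pad.
Only numpy, scipy, OpenCV 4.12 (cv2) and the standard library are available. Lean on these libraries where they do the work, as an engineer would, in place of code of your own. Each camera call takes 0.05 s, during which the arm holds its last target. There are 200 camera calls.

## Working session

There is one attempt and no reset: what is moved stays moved. The work goes in short steps, each a Python script; the robot and the scene stay as the last script left them, time stands still between calls to the robot, and variables do not carry over. Pictures are saved under pics/ and viewed, at most 10 in all, crops included, and the job is handed in when it is done.

```bash
ls; mkdir -p pics; python3 - <<'E'
from workcell import robot,readout,optics
import cv2,numpy as np
for n in("scene","top"):
    im=optics.read_camera(n); cv2.imwrite(f"pics/{n}0.png",im[:,:,::-1]); c=optics.camera_info(n); print(n,{k:np.round(v,4).tolist() for k,v in c.items()})
s=readout.observe(); print(s["t"],s["tool_pos"],s["ee_rot"],s["gripper_width"],robot.hold_point_z)
E
```

```text
pics
scene {'K': [[420.0055, 0.0, 280.6559], [0.0, 420.0055, 214.0431], [0.0, 0.0, 1.0]], 'origin': [1.4741, 0.0456, 0.8605], 'orientation': [-1.6355, -1.7171, 0.8275]}
top {'K': [[436.7561, 0.0, 285.9975], [0.0, 436.7561, 207.9879], [0.0, 0.0, 1.0]], 'origin': [0.4401, 0.006, 1.0838], 'orientation': [-2.1653, 2.1408, -0.201]}
0.1 [0.15867101 0.57834816 0.22161922] [-4.19346000e-01 -3.11313322e+00  2.74788707e-03] 0.0881481582879778 0.0187
```

View pics/scene0.png

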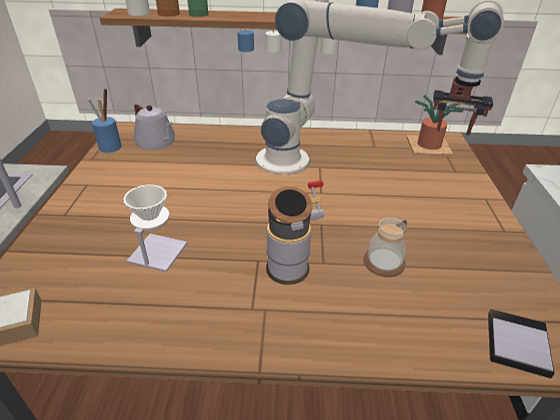

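View pics/top0.png

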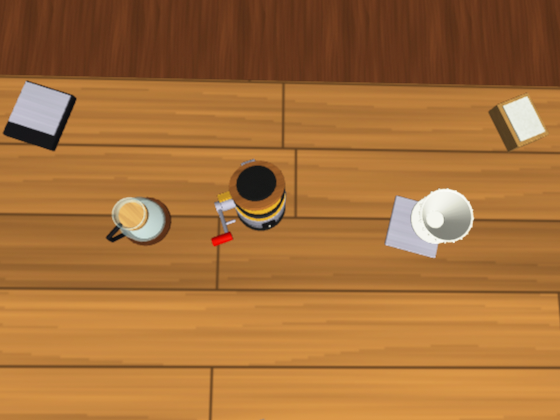

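The scene view shows the grinder at about (288,235), with its lid raised and the red bar at about (316,184). In the top view the pad is at about (257,183) and the bar at (222,239). The carafe is on the lever side and the stand is far to the other side. Next I triangulate the bar and the pad.

```bash
cat > h.py <<'E'
import cv2,numpy as np
from scipy.spatial.transform import Rotation as R
from workcell import robot,jaws,readout,optics
def ray(n,uv):
    c=optics.camera_info(n); d=np.linalg.inv(c["K"])@[uv[0],uv[1],1.]
    return np.array(c["origin"]),R.from_rotvec(c["orientation"]).as_matrix()@(d/np.linalg.norm(d))
def plane(n,uv,z):
    o,d=ray(n,uv); return o+d*(z-o[2])/d[2]
def tri(a,b):
    (o,d),(p,e)=ray("scene",a),ray("top",b)
    s=np.linalg.lstsq(np.c_[d,-e],p-o,rcond=None)[0]; q,r=o+d*s[0],p+e*s[1]
    return (q+r)/2,np.linalg.norm(q-r)
def blob(mask,roi):
    m=np.zeros(mask.shape,np.uint8); x0,y0,x1,y1=roi; m[y0:y1,x0:x1]=mask[y0:y1,x0:x1]
    cs=cv2.findContours(m,cv2.RETR_EXTERNAL,cv2.CHAIN_APPROX_NONE)[0]
    return max(cs,key=cv2.contourArea)
def red(im):
    h=cv2.cvtColor(im,cv2.COLOR_RGB2HSV); return (((h[...,0]<6)|(h[...,0]>174))&(h[...,1]>190)&(h[...,2]>90)).astype(np.uint8)
def dark(im): return (im.max(2)<45).astype(np.uint8)
def cen(c):
    m=cv2.moments(c); return np.array([m["m10"],m["m01"]])/m["m00"]
E
python3 - <<'E'
from h import *
S,T=[cv2.imread(f"pics/{n}0.png")[:,:,::-1].copy() for n in("scene","top")]
rs,rt=blob(red(S),(300,170,335,200)),blob(red(T),(200,220,245,255))
print("red",cen(rs),cv2.minAreaRect(rs),cen(rt),cv2.minAreaRect(rt))
b,g=tri(cen(rs),cen(rt)); print("bar",b,g, plane("top",cen(rt),.226),plane("scene",cen(rs),.226))
ps,pt=blob(dark(S),(265,180,315,222)),blob(dark(T),(225,150,290,205))
es,et=cv2.fitEllipse(ps),cv2.fitEllipse(pt); print("pad",es,et,cv2.boundingRect(ps),cv2.boundingRect(pt))
p,g=tri(es[0],et[0]); print("pad",p,g)
box=cv2.boxPoints(cv2.minAreaRect(rt)); print("bar box at z",[plane("top",q,.226)[:2].round(4).tolist() for q in box])
v=np.vstack([cv2.resize(S[160:290,240:350],None,fx=5,fy=5,interpolation=2)[:600,:550]]);w=cv2.resize(T[145:260,190:300],(250,261))
o=np.zeros((600,800,3),np.uint8);o[:,:550]=v;o[:261,550:]=w;cv2.imwrite("pics/crop.png",o[:,:,::-1])
E
```

```text
red [nan nan] ((317.0, 186.0), (0.0, 0.0), 0.0) [221.56170704 238.62168397] ((221.5205535888672, 238.5548095703125), (8.426962852478027, 20.248119354248047), 69.44395446777344)
 ** On entry to DLASCL parameter number  4 had an illegal value
 ** On entry to DLASCL parameter number  4 had an illegal value
 ** On entry to DLASCL parameter number  4 had an illegal value
 ** On entry to DLASCL parameter number  4 had an illegal value
 ** On entry to DLASCL parameter number  5 had an illegal value
 ** On entry to DLASCL parameter number  4 had an illegal valueh.py:21: RuntimeWarning: invalid value encountered in divide
  m=cv2.moments(c); return np.array([m["m10"],m["m01"]])/m["m00"]
Traceback (most recent call last):
  File "h.py", line 11, in tri
    s=np.linalg.lstsq(np.c_[d,-e],p-o,rcond=None)[0]; q,r=o+d*s[0],p+e*s[1]
      ~~~~~~~~~~~~~~~^^^^^^^^^^^^^^^^^^^^^^^^^^^^
numpy.linalg.LinAlgError: SVD did not converge in Linear Least Squares
```

Loosening the red mask, since the bar is less saturated in the scene view.

```bash
sed -i 's/h\[...,1\]>190/h[...,1]>150/; s/h\[...,2\]>90/h[...,2]>60/' h.py
python3 - <<'E'
from h import *
S,T=[cv2.imread(f"pics/{n}0.png")[:,:,::-1].copy() for n in("scene","top")]
o=np.zeros((600,800,3),np.uint8);o[:,:550]=cv2.resize(S[160:280,240:350],(550,600));o[:261,550:]=cv2.resize(T[145:260,190:300],(250,261));cv2.imwrite("pics/crop.png",o[:,:,::-1])
rs,rt=blob(red(S),(300,170,335,200)),blob(red(T),(200,220,245,255))
print("red",cen(rs),cv2.minAreaRect(rs),cen(rt),cv2.minAreaRect(rt))
b,g=tri(cen(rs),cen(rt)); print("bar",b,g, plane("top",cen(rt),.226),plane("scene",cen(rs),.226))
ps,pt=blob(dark(S),(265,180,315,222)),blob(dark(T),(225,150,290,205))
es,et=cv2.fitEllipse(ps),cv2.fitEllipse(pt); print("pad",es,et,cv2.boundingRect(ps),cv2.boundingRect(pt))
p,g=tri(es[0],et[0]); print("pad",p,g)
box=cv2.boxPoints(cv2.minAreaRect(rt)); print("bar box at z",[plane("top",q,.226)[:2].round(4).tolist() for q in box])
E
```

```text
red [315.43832021 183.59317585] ((315.1600036621094, 183.8800048828125), (5.903220176696777, 14.48972225189209), 79.69515228271484) [221.58533792 238.58648339] ((221.5205535888672, 238.5548095703125), (8.426962852478027, 20.248119354248047), 69.44395446777344)
bar [0.51351025 0.10857329 0.22652168] 0.0033205418204237764 [0.5135546  0.10696305 0.226     ] [0.51241124 0.11029513 0.226     ]
pad ((290.4610290527344, 202.4947052001953), (24.331905364990234, 29.648326873779297), 103.03063201904297) ((255.81787109375, 182.9150848388672), (33.269527435302734, 38.437713623046875), 75.12276458740234) (276, 190, 30, 26) (237, 166, 39, 35)
pad [0.62299568 0.04291802 0.23968553] 0.002529201225377879
bar box at z [[0.5141, 0.1285], [0.5286, 0.0919], [0.5131, 0.0857], [0.4988, 0.1222]]
```

View pics/crop.png

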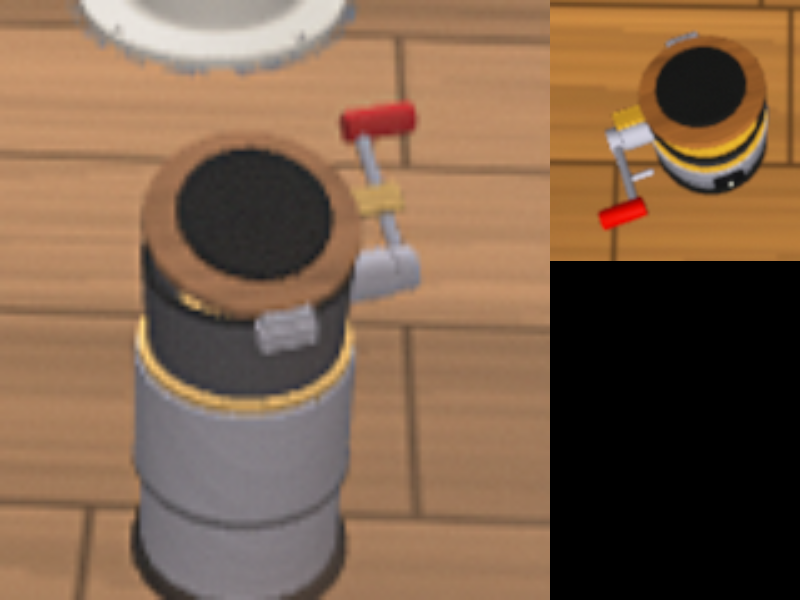

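The measurements agree with the given sizes: bar z is 0.2265 m against 0.226, and the bar-to-pad distance is 127.7 mm against 128. That puts the grinder origin at about (0.6155, 0.040) with a yaw of about 0.36, and the bar's own direction gives 0.377. The crop shows the lid slightly raised with its ear over the lever's path, so I press the lid first.

```bash
cat >> h.py <<'E'
O=np.array([.6155,.040]); YAW=.36
M=np.array([[np.cos(YAW),-np.sin(YAW)],[np.sin(YAW),np.cos(YAW)]])
def W(x,y,z): return np.r_[O+M@[x,y],z]
ph=np.pi/2+YAW/2; DOWN=np.pi*np.array([np.cos(ph),np.sin(ph),0])
def show(t):
    s=readout.observe(); print(t,round(s["t"],2),np.round(s["tool_pos"],4),np.round(s["contact_force"],1),flush=True)
E
python3 - <<'E'
from h import *
p=readout.observe()["tool_pos"]
jaws.gripper_to(0.0)
robot.line_to([p[0],p[1],.34],feed=.2); 
robot.reach(W(-4,0,.30),DOWN); show("above")
print(robot.line_to(W(-4,0,.219),feed=.04,max_force=11)); robot.sleep(.3); show("pressed")
robot.line_to(W(-4,0,.33),feed=.15); show("up")
robot.reach(W(-112,107,.33),DOWN); show("front")
S,T=optics.read_camera("scene"),optics.read_camera("top")
o=np.zeros((600,800,3),np.uint8);o[:,:400]=cv2.resize(S[130:280,220:320+0],(400,600));o[:400,400:]=cv2.resize(T[130:260,180:310],(400,400));cv2.imwrite("pics/lid.png",o[:,:,::-1])
for n,m,roi in(("s",S,(265,180,315,222)),("t",T,(225,150,290,215))): print(cv2.fitEllipse(blob(dark(m),roi)))
print(plane("top",cv2.fitEllipse(blob(dark(T),(225,150,290,215)))[0],.227))
E
```

```text
Traceback (most recent call last):
workcell.IKError: the arm cannot take that pose within its joint ranges
```

```bash
python3 - <<'E'
from h import *
show("now")
for dy in(0,np.pi/2,-np.pi/2,np.pi):
    D=(R.from_rotvec([0,0,dy])*R.from_rotvec(DOWN)).as_rotvec()
    for P in((-4,0,.219),(-4,0,.26),(-4,0,.30),(-4,0,.33),(-112,107,.33),(-112,107,.21),(10,107,.265)):
        q=robot.solve_ik(W(*P),D); print(round(dy,2),P,W(*P).round(3),None if q is None else np.round(q,2))
E
```

```text
now 2.17 [0.1587 0.5784 0.3389] [-0.6 -1.2 -0.5]
0 (-4, 0, 0.219) [-3.128 -1.369  0.219] None
0 (-4, 0, 0.26) [-3.128 -1.369  0.26 ] None
0 (-4, 0, 0.3) [-3.128 -1.369  0.3  ] None
0 (-4, 0, 0.33) [-3.128 -1.369  0.33 ] None
0 (-112, 107, 0.33) [-141.898   60.726    0.33 ] None
0 (-112, 107, 0.21) [-141.898   60.726    0.21 ] None
0 (10, 107, 0.265) [-27.719 103.704   0.265] None
1.57 (-4, 0, 0.219) [-3.128 -1.369  0.219] None
1.57 (-4, 0, 0.26) [-3.128 -1.369  0.26 ] None
1.57 (-4, 0, 0.3) [-3.128 -1.369  0.3  ] None
1.57 (-4, 0, 0.33) [-3.128 -1.369  0.33 ] None
1.57 (-112, 107, 0.33) [-141.898   60.726    0.33 ] None
1.57 (-112, 107, 0.21) [-141.898   60.726    0.21 ] None
1.57 (10, 107, 0.265) [-27.719 103.704   0.265] None
-1.57 (-4, 0, 0.219) [-3.128 -1.369  0.219] None
-1.57 (-4, 0, 0.26) [-3.128 -1.369  0.26 ] None
-1.57 (-4, 0, 0.3) [-3.128 -1.369  0.3  ] None
-1.57 (-4, 0, 0.33) [-3.128 -1.369  0.33 ] None
-1.57 (-112, 107, 0.33) [-141.898   60.726    0.33 ] None
-1.57 (-112, 107, 0.21) [-141.898   60.726    0.21 ] None
-1.57 (10, 107, 0.265) [-27.719 103.704   0.265] None
3.14 (-4, 0, 0.219) [-3.128 -1.369  0.219] None
3.14 (-4, 0, 0.26) [-3.128 -1.369  0.26 ] None
3.14 (-4, 0, 0.3) [-3.128 -1.369  0.3  ] None
3.14 (-4, 0, 0.33) [-3.128 -1.369  0.33 ] None
3.14 (-112, 107, 0.33) [-141.898   60.726    0.33 ] None
3.14 (-112, 107, 0.21) [-141.898   60.726    0.21 ] None
3.14 (10, 107, 0.265) [-27.719 103.704   0.265] None
```

My helper mixed units: it took mm where it needed m. Fixing that, then checking IK before moving.

```bash
sed -i 's/M@\[x,y\]/M@[x*1e-3,y*1e-3]/' h.py
python3 - <<'E'
from h import *
for P in((-4,0,.219),(-4,0,.33),(-112,107,.33),(-112,107,.21),(10,107,.265)):
    q=robot.solve_ik(W(*P),DOWN); print(P,W(*P).round(3),None if q is None else np.round(q,2))
    assert q is not None
robot.reach(W(-4,0,.30),DOWN); show("above")
print(robot.line_to(W(-4,0,.219),feed=.04,max_force=11)); robot.sleep(.3); show("pressed")
robot.line_to(W(-4,0,.33),feed=.15); show("up")
robot.reach(W(-112,107,.33),DOWN); show("front")
S,T=optics.read_camera("scene"),optics.read_camera("top")
o=np.zeros((600,800,3),np.uint8);o[:,:400]=cv2.resize(S[130:280,230:330],(400,600));o[:400,400:]=cv2.resize(T[130:260,180:310],(400,400));cv2.imwrite("pics/lid.png",o[:,:,::-1])
e=[cv2.fitEllipse(blob(dark(m),r)) for m,r in((S,(265,180,315,222)),(T,(225,150,290,215)))]
print(e,tri(e[0][0],e[1][0]))
E
```

```text
(-4, 0, 0.219) [0.612 0.039 0.219] [ 0.01  0.13  1.2   0.    1.82 -1.92]
(-4, 0, 0.33) [0.612 0.039 0.33 ] [ 0.01  0.18  0.94  0.    2.02 -1.92]
(-112, 107, 0.33) [0.473 0.101 0.33 ] [ 0.14 -0.17  1.29  0.    2.02 -1.79]
(-112, 107, 0.21) [0.473 0.101 0.21 ] [ 0.14 -0.22  1.56  0.    1.81 -1.79]
(10, 107, 0.265) [0.587 0.144 0.265] [ 0.18  0.12  1.13 -0.    1.9  -1.75]
above 4.67 [0.6117 0.0394 0.3001] [-1.2 -0.4  0.8]
True
pressed 6.76 [0.6117 0.0386 0.2251] [-1.2  0.1  7.3]
up 7.62 [0.6117 0.0386 0.3286] [ 0.4  0.1 -1.1]
front 8.28 [0.4733 0.1005 0.3294] [ 0.6 -0.5  0.3]
[((289.5411071777344, 206.41065979003906), (17.62802505493164, 29.080291748046875), 91.06722259521484), ((257.3429870605469, 188.10255432128906), (36.52962112426758, 37.26372528076172), 89.43428039550781)] (array([0.61616777, 0.04065665, 0.22226735]), np.float64(0.0030703439552161485))
```

View pics/lid.png

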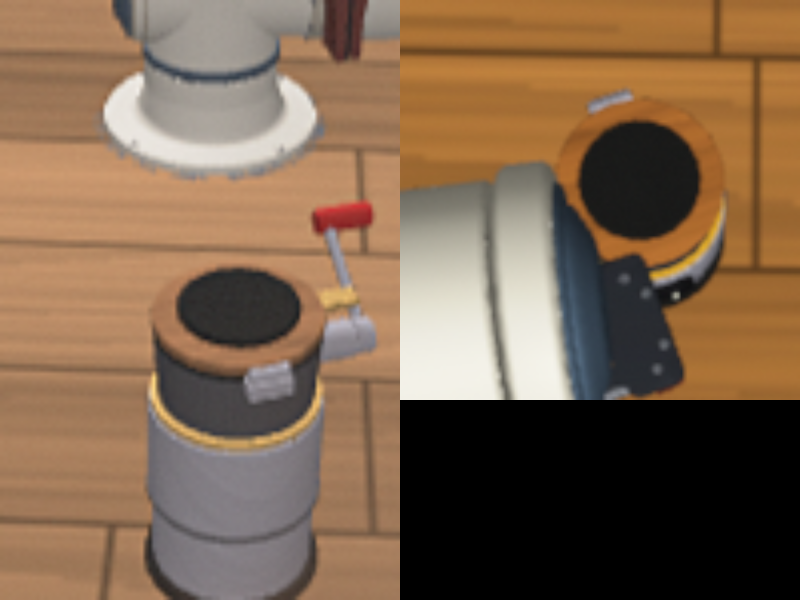

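The lid is shut. The pad looks round in the top view, and TCP z of 0.2251 at 7 N matches the shut height less the pad's give. Its centre, (0.616, 0.041), confirms the grinder origin. Now the lever, pushed from the front along its arc.

```bash
python3 - <<'E'
from h import *
def P(a,gap=0): # lever angle a from upright, TCP behind and below the bar
    return W(85*np.sin(a)-9-10-gap,107,.180+.085*np.cos(a)-.010)
robot.line_to(P(-1,22),feed=.2); show("front low")
for a in np.linspace(-1,.16,9):
    hit=robot.line_to(P(a),feed=.08,max_force=30); show(f"{a:.2f} {hit}")
    if hit: break
else:
    robot.sleep(.3); show("flipped?")
    robot.line_to(P(.16,35),feed=.12)
    p=readout.observe()["tool_pos"]; robot.line_to([p[0],p[1],.33],feed=.2)
    robot.reach([.36,.12,.34],DOWN); robot.sleep(.3); show("clear")
S,T=optics.read_camera("scene"),optics.read_camera("top")
o=np.zeros((600,800,3),np.uint8);o[:,:400]=cv2.resize(S[130:280,230:330],(400,600));o[:400,400:]=cv2.resize(T[130:260,180:310],(400,400));cv2.imwrite("pics/lev.png",o[:,:,::-1])
r=[cen(blob(red(S),(270,140,360,240))),cen(blob(red(T),(180,150,250,260)))]
print("expect",W(72,100,.226),"got",tri(*r))
E
```

```text
front low 9.1 [0.4731 0.1003 0.2168] [-0.3 -0.   0.8]
-1.00 False 9.53 [0.493  0.1081 0.2167] [-4.6 -2.4 -1.4]
-0.85 False 9.82 [0.4997 0.1108 0.227 ] [-6.8 -0.7  0.6]
-0.71 False 10.12 [0.5078 0.1141 0.2358] [-7.7 -1.2  2.5]
-0.57 False 10.43 [0.5173 0.1178 0.2428] [-6.1  0.4  1.9]
-0.42 False 10.72 [0.5275 0.1215 0.2482] [-4.9  1.6  2.1]
-0.28 False 11.03 [0.5386 0.1252 0.2517] [-2.5  0.1  1.6]
-0.13 False 11.32 [0.5499 0.1293 0.2539] [-1.3 -0.9  0.7]
0.01 False 11.62 [0.5612 0.1338 0.2545] [ 0.1 -0.7  0.1]
0.16 False 11.93 [0.5726 0.1382 0.2535] [ 0.8 -0.1 -0.2]
flipped? 12.22 [0.5725 0.1381 0.2541] [ 1.  -0.8  0.1]
clear 14.25 [0.3608 0.12   0.3394] [-0.2 -0.8  0.3]
expect [0.64765715 0.15895343 0.226     ] got (array([0.64772964, 0.15961896, 0.22604579]), np.float64(0.0034894876445015328))
```

View pics/lev.png

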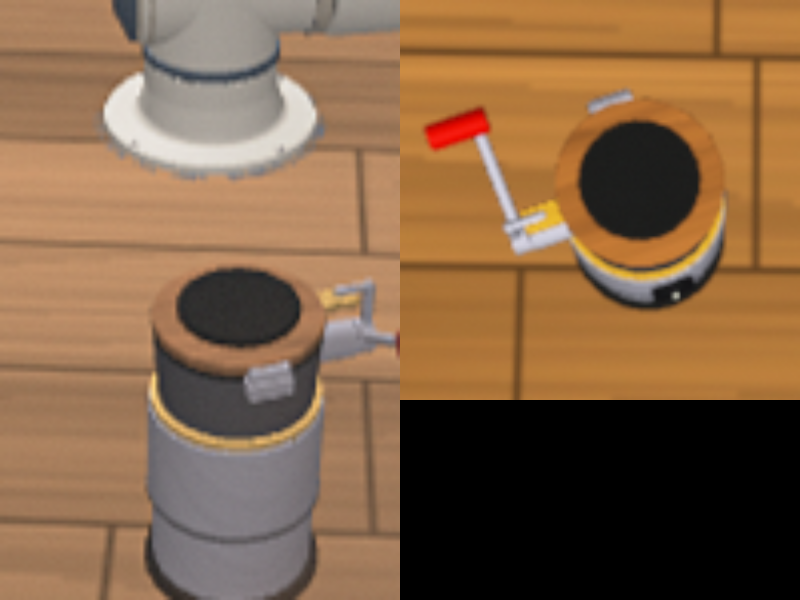

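The lid is still shut, with a hook from the lever now over its brass ear. The red bar is at the rear stop, within 1 mm of where it should be, and the arm is clear.

```bash
python3 -c "
from workcell import robot
print(robot.hand_in())"
```

```text
the job is handed in; nothing more can be done
None
```

The lid is pressed fully shut and the lever has snapped over to its rear locked stop; I handed the job in at about 14 s with the arm clear and the stand and carafe never approached.

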